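Square a litho stone into the registration corner and bar it in

TASK

On this lithography bench, slide the stone with the dark drawing (pale flower on a black panel) across the table until it lies snug against both rails of the aluminium registration corner, then swing the red gate bar fully shut behind it. Keep the stone flat on the table and never touch its drawing; leave the other stone and everything else on the bench where it is.

Things in the scene. Friction and masses are not known exactly. Their poses are not given: they have to be found in the camera images.
- stone: The stone to move: loose grey limestone slab, 100 mm (own x) by 90 mm (own y) by 30 mm tall, about 0.75 kg, with a black panel with a pale flower on top. Too wide to grip. Origin: centre of its underside; z up. It may start up to 0.25 rad askew.
- drawing: The black drawing panel with the pale flower, 78 (x) by 68 (y) by 1.5 mm, fixed on the middle of the stone's top (30 to 31.5 mm above the table). Do not touch. Origin: centre of its underside.
- other_stone: A second loose stone of the same size whose drawing is pale with small dark flowers; to be left alone. Origin: centre of its underside.
- corner: Fixed aluminium L of two rails, 16 mm wide, 20 mm high. Origin: its inner corner at table height; x away from the robot, y to the left. Back rail: inner face x = 0, from y -110 to +16 mm. Side rail: inner face y = 0, from x -98 to 0 mm. The open sides are -x and -y.
- spot (a point): Where the centre of the stone's underside belongs: x -50, y -45 mm from the inner corner in the corner's frame, with the stone's 100 mm side along the corner's x. A thin flat rust-red sheet, on which nothing catches, marks the place.
- gate (a joint): Angle of the red gate bar about its upright pivot, rad. 0: shut, the bar along the corner's -y, 3 mm clear of the seated stone's near face. It grows as the bar swings out to the robot (1.57: along the corner's -x; stop at 2.2) and stays where left (stiff pivot). Bar 14 mm wide, 6 to 102 mm from the pivot axis, 3 to 19 mm above the table.
- gate_pivot (a point): Top of the gate's pivot axis, 24 mm above the table; fixed at x -110, y +10 mm in the corner's frame.
- gate_knob (a point): Top of the upright black knob (14 mm diameter, rising from the bar to 49 mm above the table) on the gate bar, 92 mm from the pivot axis.
- loupe: Black standing magnifier, 42 mm diameter, 36 mm tall; leave alone. Origin: centre of its underside.
- tumbler: Glass tumbler, 72 mm diameter, 110 mm tall; leave alone. Origin: centre of its underside.
- ink_can: Ink can, 76 mm diameter, 60 mm tall; leave alone. Origin: centre of its underside.
- carton: Small white carton, 45 by 45 by 60 mm tall; leave alone. Origin: centre of its underside.
- crayon_red: Red drawing crayon lying along its own x, 150 mm long, 9 mm thick; leave alone. Origin: underside near the middle.
- crayon_black: Black drawing crayon lying along its own x, 150 mm long, 9 mm thick; leave alone. Origin: underside near the middle.
- brush: Brush lying along its own x, about 200 mm long; leave alone. Origin: underside near the middle.

How it is judged:
On the way, in this order (a step that is already met when the one before it is completed fails the run):
1. the stone with the dark drawing lies snug against both rails (x of stone in the frame of corner between -0.055 and -0.045 m and y of stone in the frame of corner between -0.05 and -0.04 m and angle between the x axis of stone and the x axis of corner, either way round below 0.06 rad and angle between stone's own z axis and vertical below 0.05 rad), for 0.2 s.
2. the gate bar is shut behind it (value of joint gate below 0.08 rad), for 0.2 s.
At the end, for the whole second after the job is handed in: The stone with the dark drawing lies flat and still in the corner, within 5 mm of both rails and squared to within 0.06 rad, and the gate stands within 0.08 rad of shut (all of step 1 and height (world z) of stone below 0.004 m and value of joint gate below 0.08 rad and linear speed of stone below 0.01 m/s); the robot touches nothing.
It fails at once if the drawing is touched (contact force between any of the arm, the fingers and drawing above 0.5 N).
It fails at once if the stone is lifted or tipped (height (world z) of stone above 0.012 m or angle between stone's own z axis and vertical above 0.15 rad).
It fails at once if the other stone is moved by more than 15 mm (distance of other_stone from where it was at the start of the episode above 0.015 m).
It fails at once if another thing on the bench is moved by more than 20 mm (distance of any of loupe, tumbler, ink_can, carton, crayon_red, crayon_black, brush from where it was at the start of the episode above 0.02 m).
It also fails if it takes over 72 s, if anything falls off the work surface, if the arm or the gripper's body presses on something with over 40 N, if the wrist force passes 120 N, or if a joint passes its speed limit or range.

ROBOT

A 7-joint arm with a two-finger parallel gripper is mounted at the origin on the work surface. World frame = base frame: x ahead of the robot, y to its left, z up, the work surface at z = 0. Lengths are in m, angles in rad, forces in N, time in s.
With the tool pointing down it reaches from about 0.425 to 0.875 m from the base axis. Payload 4.7 kg.
Tool frame: the origin (TCP) lies midway between the tips of the shut fingers; the grasp point (between the pads) lies 19 mm behind it; x points along the fingers, z is the direction in which the jaws open and shut, and the axes are right-handed (so a half turn about x gives the same grasp; the last joint's range is limited). The gripper opens to 87 mm and grips with 3 to 60 N. Pads are 19 mm wide; open, the fingers measure 117 mm over their backs; the gripper's body (75 mm by 190 mm) begins 51 mm behind the grasp point.
Start: joints at [1.323, 0.321, -0.07, 1.45, 0.023, 1.371, -0.057], TCP at [0.168, -0.628, 0.223] pointing down, gripper open.
Joint ranges: [-2.86, 2.86], [-0.3, 2.09], [-1.38, 1.24], [0.06, 2.45], [-1.56, 4.7], [0.09, 2.05], [-2.69, 2.69]. Speed limits (rad/s): [2.57, 2.57, 3.14, 3.14, 3.14, 3.14, 3.14].

INTERFACE

Orientations are given as a rotation vector (axis times angle).
In Python, from bench import ctrl, vision, close_job gives the robot as it stands. The module is installed in compiled form; this text tells all that it offers.
- The arm moves only by the tool servo_tool, never from a script. Its argument "commands" is a list that holds one entry, the list of rows, each a list of 7 numbers: the turn, a rotation vector about the tool's x, y, z in degrees, then the shift along the tool's x, y, z in mm, then the finger opening in mm, from 0 to 87. In form: [[[wx, wy, wz, x, y, z, grip], ...]]. A call has 1 to 5 rows; each row is the pose to reach, as a shift and turn from the pose commanded when the call began, along the tool's axes at that moment; what a row does not reach only later rows make up. A row lasts 1/8 s, in which the tool goes at most 62.5 mm and 10.7 degrees, less where a joint would pass 70% of its speed; a pose out of reach is approached as far as the arm can. A call with a gripper value outside its range is refused whole. The fingers move at their own pace and stop on an object; "newtons" is the grip in N (left out, the last holds). Time passes only in rows, so rows that repeat a pose let the fingers close. It gives the time, the measured TCP pose, the force and the opening at its end, in the units of the state.
- ctrl.get_state(): the state, without advancing time (a new reading comes with each control period).
- vision.get_image(name): name is "scene" or "side" or "wrist"; returns the picture (480x640x3 uint8, red, green, blue); there is no depth.
- vision.camera_info(name): a dict with "fov_y" (degrees; the focal length in pixels is half the picture's height over the tangent of half this angle, whatever the lens; pixels are square), "cx", "cy" (the principal point, pixels), "pose" (4x4, takes a point from camera to world coordinates). Camera axes: x right, y down, z forward; pixel columns grow to the right and rows downward; lengths in m; the calibration is good to about 2 mm. A picture is of the moment at which its call begins: read the wrist's pose just before it. camera_info takes no time and is no camera call; for the wrist camera it gives the pose at the moment of the call.
- close_job(): hands the job in, once; it reports no verdict.
The state is a dict: "time": time; "joint_positions": joint angles; "qd": joint speeds; "joint_torque": joint torques, N m; "position": TCP position; "tool_rot": TCP orientation; "ft_force": force on the tool from outside, world axes, zero at the start; "torque": the same for the moment, N m; "grip_width": opening from 0.0 (shut) to 1.0 (fully open).
Only numpy, scipy, OpenCV 4.12 (cv2) and the standard library are available. Lean on these libraries where they do the work, as an engineer would, in place of code of your own. Each camera call takes 0.05 s, during which the arm holds its last target. There are 200 camera calls.

## Working session

There is one attempt and no reset: what is moved stays moved. The work goes in short steps, Python scripts to look and compute and a tool call to move; the robot and the scene stay as the last step left them, time stands still between calls to the robot, and variables do not carry over. Pictures are saved under pics/ and viewed, about 8 in all and at most 12, crops included, and the job is handed in when it is done.

Besides the shell and the picture viewer there is one more tool, called as name(argument=value, ...), one argument or row to a line, values as JSON. servo_tool: Moves the arm, as the interface text tells. Its arguments: {"type":"object","properties":{"commands":{"type":"array"},"newtons":{"type":"number"}},"required":["commands"]}

```bash
mkdir -p pics; python3 - <<'E'
from bench import ctrl, vision
import cv2,numpy as np
s=ctrl.get_state(); print({k:np.round(v,3).tolist() for k,v in s.items()})
for n in("scene","side","wrist"):
    i=vision.camera_info(n); print(n,i["fov_y"],i["cx"],i["cy"],np.round(i["pose"],4).tolist())
    cv2.imwrite(f"pics/{n}0.png",vision.get_image(n)[:,:,::-1])
E
```

```text
{'time': 0.0, 'joint_positions': [1.323, 0.322, -0.07, 1.452, 0.023, 1.371, -0.057], 'qd': [-0.0, 0.0, -0.002, 0.0, 0.002, -0.002, -0.001], 'joint_torque': [0.0, -49.129, -0.404, -31.254, -0.064, 0.044, 0.0], 'position': [0.168, -0.627, 0.221], 'tool_rot': [1.015, 1.323, -1.014], 'ft_force': [0.487, 0.45, -0.297], 'torque': [0.025, 0.014, -0.009], 'grip_width': 1.0}
scene 48.250874095768815 314.12075191035507 242.7643137983366 [[-0.4055, 0.6921, -0.5971, 1.4406], [0.9139, 0.295, -0.2788, 0.4038], [-0.0168, -0.6588, -0.7521, 1.1965], [0.0, 0.0, 0.0, 1.0]]
side 51.29325563506292 318.10244318985394 235.0320094770592 [[-0.9902, -0.1187, 0.0741, 0.4914], [-0.1388, 0.7675, -0.6259, 0.6846], [0.0175, -0.63, -0.7764, 0.9554], [0.0, 0.0, 0.0, 1.0]]
wrist 70.11410417512012 324.88577656797315 242.38401785029995 [[0.2593, -0.9214, -0.2893, 0.2472], [-0.9658, -0.2483, -0.0749, -0.6061], [-0.0028, 0.2989, -0.9543, 0.3839], [0.0, 0.0, 0.0, 1.0]]
```

View pics/scene0.png

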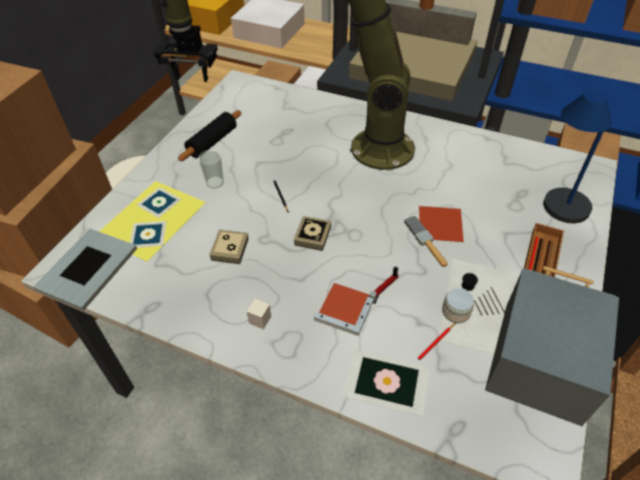

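View pics/side0.png

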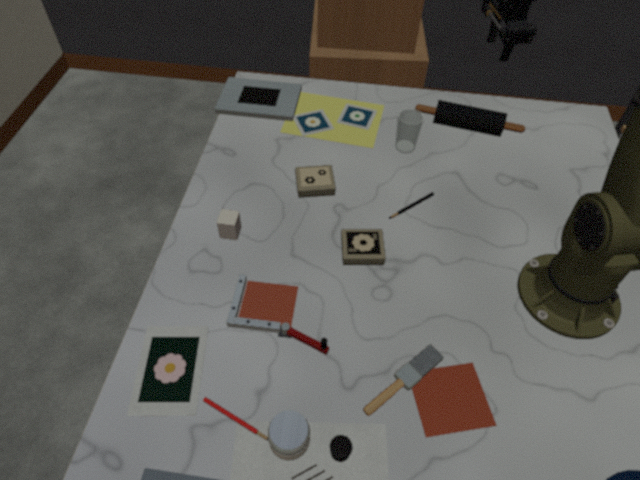

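The scene view shows the dark-drawing stone at about (313,232), the corner with its red sheet at (345,307), and the gate bar and knob at (385,285)/(395,270). The other stone is at (230,245). Next I'll measure from enlarged crops.

```bash
cat > h.py <<'E'
import numpy as np,cv2
from bench import ctrl,vision
def ray(i,uv):
    f=240/np.tan(np.radians(i["fov_y"]/2)); P=np.array(i["pose"])
    uv=np.atleast_2d(uv).astype(float)
    d=np.c_[(uv[:,0]-i["cx"])/f,(uv[:,1]-i["cy"])/f,np.ones(len(uv))]@P[:3,:3].T
    return P[:3,3],d
def plane(i,uv,z):
    o,d=ray(i,uv); return o+d*((z-o[2])/d[:,2])[:,None]
def proj(i,p):
    f=240/np.tan(np.radians(i["fov_y"]/2)); P=np.array(i["pose"])
    q=(np.atleast_2d(p)-P[:3,3])@P[:3,:3]
    return q[:,:2]/q[:,2:]*f+[i["cx"],i["cy"]]
E
python3 - <<'E'
from h import *
out=[]
for n,(x,y) in(("scene",(280,200)),("side",(215,210))):
    im=cv2.imread(f"pics/{n}0.png"); i=vision.camera_info(n)
    hsv=cv2.cvtColor(im,cv2.COLOR_BGR2HSV)
    out.append(cv2.resize(im[y:y+150,x:x+200],None,fx=4,fy=4,interpolation=cv2.INTER_CUBIC)[:600,:800])
    roi=np.zeros(im.shape[:2],np.uint8); roi[y:y+150,x:x+200]=255
    red=((hsv[...,0]<12)|(hsv[...,0]>170))&(hsv[...,1]>130)&(roi>0)
    for c in cv2.findContours(red.astype(np.uint8),0,2)[0]:
        if cv2.contourArea(c)>60:
            r=cv2.minAreaRect(c); print(n,"red",cv2.contourArea(c),np.round(r[0]),"\n",np.round(plane(i,cv2.boxPoints(r),0.0),3)[:,:2].tolist())
    dark=(hsv[...,2]<60)&(roi>0)
    for c in cv2.findContours(dark.astype(np.uint8),0,2)[0]:
        if cv2.contourArea(c)>15:
            p=plane(i,c[:,0],0.0315)[:,:2].astype(np.float32)
            print(n,"dark",cv2.contourArea(c),cv2.boundingRect(c),np.round(cv2.boxPoints(cv2.minAreaRect(p)),3).tolist(),cv2.minAreaRect(p))
cv2.imwrite("pics/c1.png",out[0]);cv2.imwrite("pics/c2.png",out[1])
E
```

```text
scene red 82.0 [438. 339.] 
 [[0.705, 0.364], [0.62, 0.398], [0.624, 0.404], [0.709, 0.37]]
scene red 1109.5 [344. 303.] 
 [[0.71, 0.073], [0.605, 0.06], [0.605, 0.172], [0.708, 0.181]]
scene red 108.0 [385. 284.] 
 [[0.588, 0.182], [0.505, 0.212], [0.514, 0.226], [0.597, 0.195]]
scene red 1136.5 [441. 224.] 
 [[0.352, 0.237], [0.22, 0.205], [0.18, 0.335], [0.313, 0.36]]
scene dark 160.0 (462, 274, 15, 16) [[0.4490000009536743, 0.42800000309944153], [0.453000009059906, 0.3930000066757202], [0.5080000162124634, 0.4000000059604645], [0.503000020980835, 0.4350000023841858]] ((0.47812849283218384, 0.41373544931411743), (0.054849155247211456, 0.03510914370417595), 7.4406046867370605)
scene dark 18.5 (393, 268, 4, 9) [[0.5120000243186951, 0.21799999475479126], [0.5139999985694885, 0.20999999344348907], [0.5410000085830688, 0.21899999678134918], [0.5389999747276306, 0.22699999809265137]] ((0.5265869498252869, 0.21863867342472076), (0.02848558872938156, 0.008180651813745499), 18.18892478942871)
scene dark 39.5 (313, 221, 13, 20) [[0.4180000126361847, -0.03999999910593033], [0.437999993562698
[... 1282 characters left out ...]
19964683056, 0.025001484900712967), 64.28437805175781)
side dark 113.5 (344, 260, 40, 5) [[0.41999998688697815, 0.0010000000474974513], [0.421999990940094, -0.009999999776482582], [0.5109999775886536, 0.004000000189989805], [0.5090000033378601, 0.014999999664723873]] ((0.46572619676589966, 0.0024703899398446083), (0.08998631685972214, 0.011285848915576935), 8.712179183959961)
side dark 240.0 (347, 232, 34, 22) [[0.4300000071525574, -0.028999999165534973], [0.4399999976158142, -0.09099999815225601], [0.5149999856948853, -0.07999999821186066], [0.5049999952316284, -0.017000000923871994]] ((0.4722922444343567, -0.05438461899757385), (0.07603446394205093, 0.06302812695503235), 8.801874160766602)
```

View pics/c1.png

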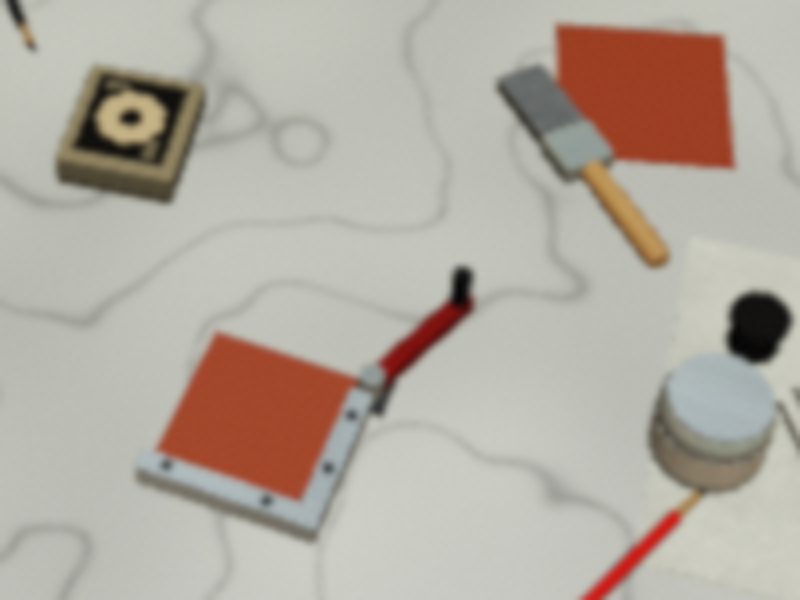

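View pics/c2.png

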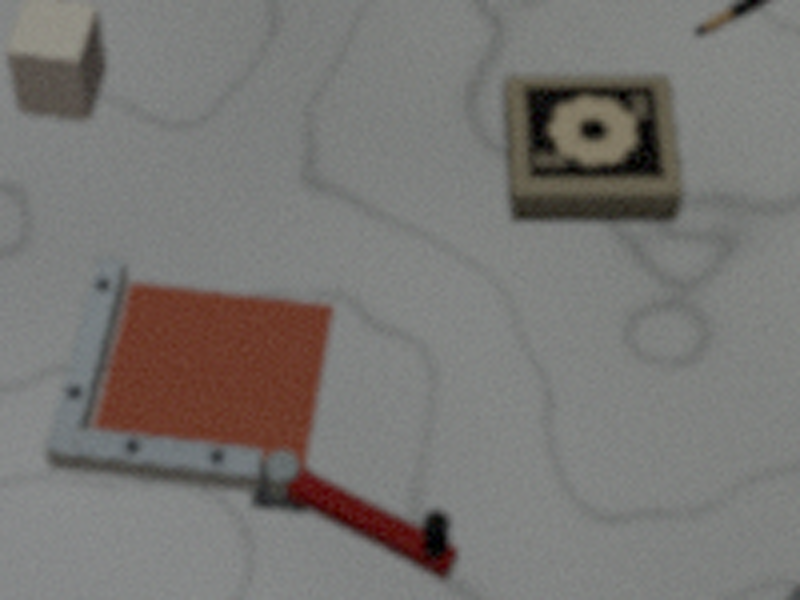

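```bash
python3 - <<'E'
from h import *
def w(n,o,pts,z):
    i=vision.camera_info(n); return plane(i,np.array(pts)/4+o,z)[:,:2]
sc=(280-.375,200-.375); sd=(215-.375,210-.375)
print("rail scene: endOuter,endInner,innerC,outerC",w("scene",sc,[(137,470),(155,452),(302,500),(313,528)],.02).round(4).tolist())
print("rail side: ",w("side",sd,[(98,260),(125,265),(92,430),(50,455)],.02).round(4).tolist())
for n,o,p in(("scene",sc,[(95,66),(204,90),(170,186),(58,160)]),("side",sd,[(505,77),(668,77),(680,190),(512,195)])):
    q=w(n,o,p,.03); r=cv2.minAreaRect(q.astype(np.float32)); print("stone",n,q.round(4).tolist(),q.mean(0),r)
print("pivot",w("scene",sc,[(373,373)],.024),w("side",sd,[(283,460)],.024))
print("knob top",w("scene",sc,[(463,272)],.049),w("side",sd,[(436,517)],.049))
E
```

```text
rail scene: endOuter,endInner,innerC,outerC [[0.7421, 0.0715], [0.7246, 0.0766], [0.721, 0.1782], [0.7377, 0.1921]]
rail side:  [[0.7409, 0.0717], [0.7251, 0.0728], [0.7182, 0.1786], [0.7364, 0.1964]]
stone scene [[0.4294, -0.102], [0.4202, -0.0164], [0.5173, -0.0022], [0.5263, -0.0871]] [ 0.47328268 -0.05190857] ((0.4733307957649231, -0.052073147147893906), (0.10151076316833496, 0.08598687499761581), 8.349013328552246)
stone side [[0.5281, -0.0888], [0.4307, -0.1039], [0.4187, -0.0199], [0.5143, -0.0016]] [ 0.47294875 -0.05351042] ((0.4725989103317261, -0.052699778228998184), (0.09856177121400833, 0.088246650993824), 8.81238842010498)
pivot [[0.61135689 0.18671228]] [[0.61442811 0.18330607]]
knob top [[0.52515592 0.21889764]] [[0.52983732 0.21694961]]
```

```bash
cat >> h.py <<'E'
from scipy.spatial.transform import Rotation as Ro
def down(a):  # tool x down, jaw axis z at world yaw a
    z=np.array([np.cos(a),np.sin(a),0]);x=np.array([0,0,-1.]);return np.c_[x,np.cross(z,x),z]
def plan(wps,s=None):
    s=s or ctrl.get_state(); R=Ro.from_rotvec(s["tool_rot"]).as_matrix();p=np.array(s["position"])
    print("now",p.round(4),"t",round(s["time"],2),"jaw yaw deg",np.degrees(np.arctan2(R[1,2],R[0,2])).round(2),"tilt",np.degrees(np.arccos(-R[2,0])).round(2),"F",np.round(s["ft_force"],1),"q7",round(s["joint_positions"][6],2))
    for q,a in wps:
        rv=np.degrees(Ro.from_matrix(R.T@down(a)).as_rotvec()); sh=1000*R.T@(np.array(q)-p)
        print(q,round(a,3),"->",rv.round(1).tolist(),sh.round(0).tolist(),"rows>=",max(np.linalg.norm(sh)/62.5,np.linalg.norm(rv)/10.7).round(1))
E
python3 - <<'E'
from h import *
i=vision.camera_info("scene");print("black crayon ends",plane(i,[(274,181),(288,213)],.005).round(3)[:,:2].tolist())
for k in(0.15,.15-np.pi): plan([((.483,-.124,.15),k),((.483,-.124,.012),k)])
E
```

```text
black crayon ends [[0.299, -0.269], [0.414, -0.163]]
now [ 0.1681 -0.6274  0.2217] t 0.15 jaw yaw deg -75.0 tilt 0.09 F [ 1.1  1.3 -0.3] q7 -0.06
(0.483, -0.124, 0.15) 0.15 -> [-83.6, -0.1, -0.1] [72.0, 435.0, -405.0] rows>= 9.6
(0.483, -0.124, 0.012) 0.15 -> [-83.6, -0.1, -0.1] [210.0, 435.0, -404.0] rows>= 10.1
now [ 0.1681 -0.6274  0.2217] t 0.15 jaw yaw deg -75.0 tilt 0.09 F [ 1.1  1.3 -0.3] q7 -0.06
(0.483, -0.124, 0.15) -2.992 -> [96.4, -0.1, 0.1] [72.0, 435.0, -405.0] rows>= 9.6
(0.483, -0.124, 0.012) -2.992 -> [96.4, -0.1, 0.1] [210.0, 435.0, -404.0] rows>= 10.1
```

servo_tool(
  commands=[
    [[-10, 0, 0, 0, 50, -46, 50], [-20, 0, 0, 0, 100, -92, 50], [-30, 0, 0, 0, 150, -140, 50], [-40, 0, 0, 0, 195, -182, 50], [-50, 0, 0, 0, 240, -224, 50]],
  ],
)

```text
time: 0.78
position: [0.3344, -0.3608, 0.2224]
tool_rot: [0.337, 1.544, -0.338]
ft_force: [0.8, 0.9, 0.1]
grip_width: 0.592
```

```bash
python3 - <<'E'
from h import *
plan([((.483,-.124,.15),.15),((.483,-.124,.012),.15)])
E
```

```text
now [ 0.3344 -0.3608  0.2224] t 0.78 jaw yaw deg -24.68 tilt 0.02 F [0.8 0.9 0.1] q7 0.34
(0.483, -0.124, 0.15) 0.15 -> [-33.3, 0.0, 0.0] [72.0, 277.0, 36.0] rows>= 4.6
(0.483, -0.124, 0.012) 0.15 -> [-33.3, 0.0, 0.0] [210.0, 277.0, 36.0] rows>= 5.6
```

servo_tool(
  commands=[
    [[-8, 0, 0, 0, 55, 7, 50], [-16, 0, 0, 10, 110, 14, 50], [-24, 0, 0, 25, 165, 21, 50], [-33.3, 0, 0, 50, 215, 28, 50], [-33.3, 0, 0, 72, 262, 36, 50]],
  ],
)

```text
time: 1.4
position: [0.4775, -0.139, 0.1499]
tool_rot: [-0.116, 1.568, 0.115]
ft_force: [-0.2, -0.5, -0.2]
grip_width: 0.576
```

servo_tool(
  commands=[
    [[0, 0, 0, 0, 0, 0, 50], [0, 0, 0, 0, 0, 0, 50]],
  ],
)

```text
time: 1.65
position: [0.4767, -0.1411, 0.1504]
tool_rot: [-0.114, 1.569, 0.113]
ft_force: [-0.6, -0.3, 0.5]
grip_width: 0.569
```

```bash
python3 - <<'E'
from h import *
plan([((.483,-.127,.15),.15),((.483,-.127,.012),.15)])
E
```

```text
now [ 0.4767 -0.1411  0.1504] t 1.65 jaw yaw deg 8.29 tilt 0.05 F [-0.6 -0.3  0.5] q7 0.34
(0.483, -0.127, 0.15) 0.15 -> [-0.3, -0.0, 0.0] [0.0, 13.0, 8.0] rows>= 0.2
(0.483, -0.127, 0.012) 0.15 -> [-0.3, -0.0, 0.0] [138.0, 13.0, 8.0] rows>= 2.2
```

servo_tool(
  commands=[
    [[0, 0, 0, 50, 0, 6, 50], [0, 0, 0, 95, 0, 8, 50], [0, 0, 0, 125, 0, 8, 50], [0, 0, 0, 137, 0, 8, 50], [0, 0, 0, 137, 0, 8, 50]],
  ],
)

```text
time: 2.28
position: [0.4847, -0.1404, 0.0137]
tool_rot: [-0.113, 1.568, 0.112]
ft_force: [0.1, 0.3, 0.6]
grip_width: 0.574
```

```bash
python3 - <<'E'
from h import *
cv2.imwrite("pics/w1.png",vision.get_image("wrist")[:,:,::-1])
plan([])
E
```

```text
now [ 0.4855 -0.1404  0.0145] t 2.33 jaw yaw deg 8.23 tilt 0.08 F [0.3 0.  0.7] q7 0.21
```

View pics/w1.png

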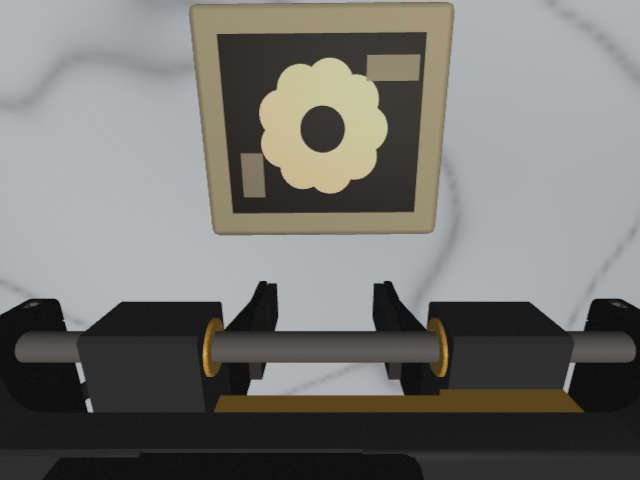

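The wrist view shows the stone centred between the fingers (stone near edge at row 233, x 213–437; fingers at 265–385) and parallel to them. Pushing along +y.

servo_tool(
  commands=[
    [[0, 0, 0, 0, 15, 0, 50], [0, 0, 0, 0, 25, 1, 50], [0, 0, 0, 0, 38, 2, 50], [0.5, 0, 0, 0, 54, 4, 50], [1.2, 0, 0, 0, 72, 6, 50]],
  ],
)

```text
time: 2.95
position: [0.4812, -0.0693, 0.0145]
tool_rot: [-0.1, 1.567, 0.093]
ft_force: [0.0, -6.3, 1.8]
grip_width: 0.577
```

servo_tool(
  commands=[
    [[1.0, 0, 0, 0, 20, 2, 50], [2.0, 0, 0, 0, 40, 4, 50], [3.0, 0, 0, 0, 60, 6, 50], [4.0, 0, 0, 0, 76, 8, 50], [4.9, 0, 0, 0, 90, 10, 50]],
  ],
)

```text
time: 3.58
position: [0.4797, 0.0211, 0.0145]
tool_rot: [-0.034, 1.57, 0.026]
ft_force: [-0.5, -8.7, 4.6]
grip_width: 0.572
```

```bash
python3 - <<'E'
from h import *
plan([((.475,.0615,.013),.037)])
E
```

```text
now [0.4797 0.0211 0.0145] t 3.58 jaw yaw deg 2.17 tilt 0.3 F [-0.5 -8.7  4.6] q7 -0.23
(0.475, 0.0615, 0.013) 0.037 -> [0.0, 0.0, 0.3] [1.0, 41.0, -3.0] rows>= 0.7
```

servo_tool(
  commands=[
    [[0, 0, 0, 0, 15, -1, 50], [0, 0, 0, 0, 28, -1, 50], [0, 0, 0, 0, 36, -2, 50], [0, 0, 0, 0, 40, -2, 50], [0, 0, 0, 0, 41, -2, 50]],
  ],
)

```text
time: 4.2
position: [0.4764, 0.0619, 0.0145]
tool_rot: [-0.034, 1.569, 0.026]
ft_force: [-0.4, -8.6, 4.6]
grip_width: 0.574
```

```bash
python3 - <<'E'
from h import *
plan([])
i=vision.camera_info("wrist");im=vision.get_image("wrist")[:,:,::-1]
cv2.imwrite("pics/w2.png",im)
E
```

```text
now [0.4764 0.0619 0.0145] t 4.2 jaw yaw deg 2.2 tilt 0.28 F [-0.4 -8.6  4.6] q7 -0.32
```

View pics/w2.png

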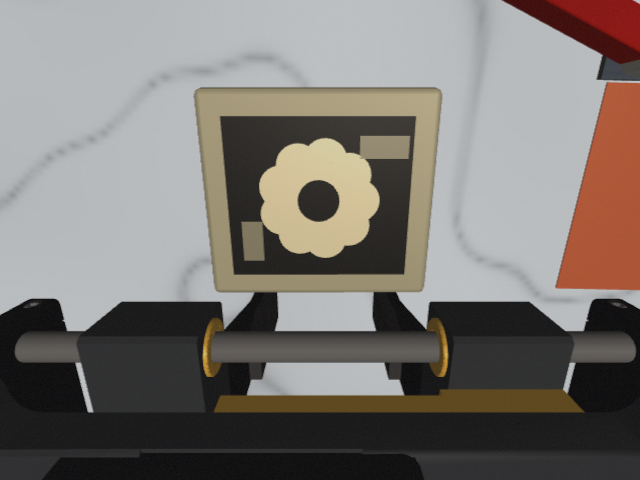

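The stone is square to the fingers: its top corners are at (196,88), (440,88), (424,291) and (215,291). The red sheet's near corner is at (557,288), and the gate bar is at upper right.

```bash
python3 - <<'E'
from h import *
i=vision.camera_info("wrist")
q=plane(i,[(196,88),(440,88),(424,291),(215,291)],.03)[:,:2];print(q.round(4).tolist(),q.mean(0),cv2.minAreaRect(q.astype(np.float32)))
print("sheet",plane(i,[(557,288),(606,82)],0).round(4).tolist(), "pred", [ (np.array([.7205,.178])+Ro.from_euler('z',.037).as_matrix()[:2,:2]@v).round(4).tolist() for v in ([-.1,-.09],[-.1,0])])
plan([])
E
```

```text
[[0.4213, 0.1604], [0.5171, 0.1641], [0.5219, 0.0766], [0.4237, 0.0729]] [0.47099195 0.11851834] ((0.4710991084575653, 0.11853694915771484), (0.0982535108923912, 0.08761093020439148), 2.1922216415405273)
sheet [[0.6069, 0.0673, 0.0], [0.6041, 0.1736, 0.0]] pred [[0.6239, 0.0844], [0.6206, 0.1743]]
now [0.4764 0.0619 0.0145] t 4.25 jaw yaw deg 2.2 tilt 0.28 F [ 0.7 -7.6  4.7] q7 -0.32
```

servo_tool(
  commands=[
    [[0, 0, 0, 0, -20, 0, 50], [0, 0, 0, -50, -25, 0, 50], [8, 0, 0, -95, -20, -15, 50], [18, 0, 0, -100, 0, -35, 50], [28, 0, 0, -100, 20, -50, 50]],
  ],
)

```text
time: 4.88
position: [0.4247, 0.0834, 0.1147]
tool_rot: [0.357, 1.538, -0.358]
ft_force: [-0.4, 0.4, -0.1]
grip_width: 0.574
```

servo_tool(
  commands=[
    [[10, 0, 0, 0, 5, 0, 50], [20, 0, 0, 0, 10, 0, 50], [30, 0, 0, 0, 15, 0, 50], [40, 0, 0, 0, 20, 0, 50], [50, 0, 0, 0, 20, 0, 50]],
  ],
)

```text
time: 5.5
position: [0.4334, 0.1016, 0.1138]
tool_rot: [1.028, 1.314, -1.027]
ft_force: [-0.7, -0.3, 0.9]
grip_width: 0.576
```

```bash
python3 - <<'E'
from h import *
a=.037-np.pi/2
plan([((.401,.115,.1),a),((.401,.115,.0135),a)]);print(ctrl.get_state()["joint_positions"])
E
```

```text
now [0.4334 0.1016 0.1138] t 5.5 jaw yaw deg -76.02 tilt 0.03 F [-0.7 -0.3  0.9] q7 -1.61
(0.401, 0.115, 0.1) -1.534 -> [11.9, 0.0, -0.0] [14.0, -28.0, -21.0] rows>= 1.1
(0.401, 0.115, 0.0135) -1.534 -> [11.9, 0.0, -0.0] [100.0, -28.0, -21.0] rows>= 1.7
[ 5.21466340e-01 -1.61355575e-03 -8.00343917e-01  2.04737231e+00
 -1.00369635e-03  1.09488823e+00 -1.60522864e+00]
```

servo_tool(
  commands=[
    [[8, 0, 0, 0, -18, -14, 50], [11.9, 0, 0, 14, -28, -21, 50], [11.9, 0, 0, 14, -28, -21, 50]],
  ],
)

```text
time: 5.88
position: [0.3998, 0.1143, 0.099]
tool_rot: [1.176, 1.229, -1.179]
ft_force: [0.1, -0.6, -0.6]
grip_width: 0.578
```

```bash
python3 - <<'E'
from h import *
a=.037-np.pi/2
plan([((.401,.115,.1),a),((.401,.115,.0135),a)]);print(ctrl.get_state()["joint_positions"].tolist() if hasattr(ctrl.get_state()["joint_positions"],'tolist') else ctrl.get_state()["joint_positions"])
E
```

```text
now [0.3998 0.1143 0.099 ] t 5.88 jaw yaw deg -87.53 tilt 0.11 F [ 0.1 -0.6 -0.6] q7 -1.81
(0.401, 0.115, 0.1) -1.534 -> [0.3, 0.1, 0.1] [-1.0, 1.0, -1.0] rows>= 0.0
(0.401, 0.115, 0.0135) -1.534 -> [0.3, 0.1, 0.1] [85.0, 1.0, -1.0] rows>= 1.4
[0.5127036979756755, -0.06479025073173846, -0.8201550057242426, 2.122711926462199, -0.052977830416958575, 1.0654025202708655, -1.8083861371862415]
```

servo_tool(
  commands=[
    [[0, 0, 0, 25, 0, -1, 50], [0, 0, 0, 45, 0, -1, 50], [0, 0, 0, 55, 0, -1, 50]],
  ],
)

```text
time: 6.25
position: [0.4014, 0.1149, 0.0441]
tool_rot: [1.179, 1.229, -1.179]
ft_force: [-0.3, -0.4, -0.4]
grip_width: 0.576
```

```bash
python3 - <<'E'
from h import *
a=.037-np.pi/2
plan([((.401,.115,.0135),a)]);print(ctrl.get_state()["joint_positions"])
E
```

```text
now [0.4014 0.1149 0.0441] t 6.25 jaw yaw deg -87.63 tilt 0.03 F [-0.3 -0.4 -0.4] q7 -1.9
(0.401, 0.115, 0.0135) -1.534 -> [0.3, -0.0, 0.0] [31.0, -0.0, -0.0] rows>= 0.5
[ 0.49670435  0.04773746 -0.84077175  2.17250801  0.04366894  0.93806991
 -1.89871884]
```

Reach is fine. I'll descend, then push +x in steps, keeping slightly to −y.

servo_tool(
  commands=[
    [[0, 0, 0, 18, 0, 0, 50], [0, 0, 0, 30, 0, 0, 50], [0, 0, 0, 30, 6, 0, 50], [0, 0, 0, 30, 14, 0, 50], [0, 0, 0, 30, 26, 0, 50]],
  ],
)

```text
time: 6.88
position: [0.4239, 0.1153, 0.0143]
tool_rot: [1.174, 1.232, -1.187]
ft_force: [-11.2, -0.4, 9.8]
grip_width: 0.575
```

servo_tool(
  commands=[
    [[0, 0, 0, 0, 16, 0, 50], [0, 0, 0, 0, 34, 1, 50], [0, 0, 0, 0, 54, 1, 50], [0, 0, 0, 0, 72, 1, 50], [0, 0, 0, 0, 86, 2, 50]],
  ],
)

```text
time: 7.5
position: [0.5125, 0.1172, 0.0143]
tool_rot: [1.177, 1.23, -1.183]
ft_force: [-8.3, 0.3, 6.0]
grip_width: 0.578
```

```bash
python3 - <<'E'
from h import *
plan([])
cv2.imwrite("pics/w3.png",vision.get_image("wrist")[:,:,::-1])
E
```

```text
now [0.5125 0.1172 0.0143] t 7.5 jaw yaw deg -87.71 tilt 0.23 F [-8.3  0.3  6. ] q7 -2.05
```

View pics/w3.png

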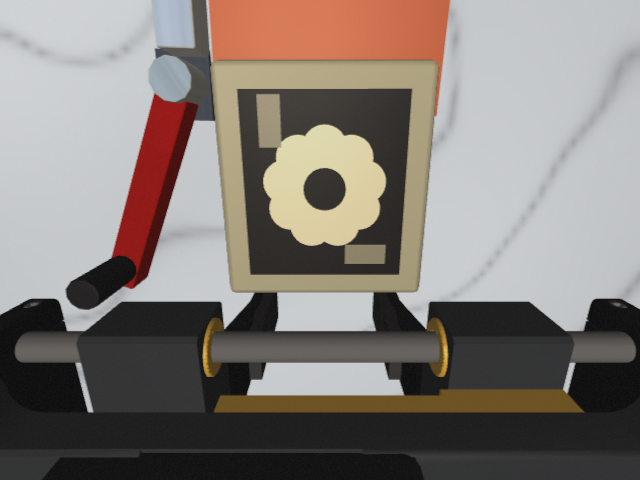

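The stone is square and the gate is clear of it. Stone left-top corner is at (212,61), the side rail's inner top edge is near (194,48) and the pivot is at (171,78). Next I'll compute the lateral gap.

```bash
python3 - <<'E'
from h import *
i=vision.camera_info("wrist")
q=plane(i,[(212,61),(437,61),(418,291),(231,291)],.03)[:,:2];print(q.round(4).tolist(),q.mean(0),cv2.minAreaRect(q.astype(np.float32)))
print("railtop",plane(i,[(194,48),(195,3)],.02).round(4).tolist(),"pivot",plane(i,[(171,78)],.024).round(4))
C=np.array([.7205,.178]);R=Ro.from_euler('z',.037).as_matrix()[:2,:2]
print("stone in corner",(q.mean(0)-C)@R)
E
```

```text
[[0.6223, 0.1652], [0.6257, 0.0785], [0.5285, 0.074], [0.5249, 0.162]] [0.57535177 0.11992079] ((0.575369119644165, 0.1199694350361824), (0.09739378839731216, 0.08809642493724823), 2.3108901977539062)
railtop [[0.6285, 0.1753, 0.02], [0.6444, 0.1737, 0.02]] pivot [[0.6164 0.1841 0.024 ]]
stone in corner [-0.14719733 -0.0526702 ]
```

servo_tool(
  commands=[
    [[0, 0, 0, 0, 16, 0, 50], [0, 0, 0, 0, 36, 0, 50], [0, 0, 0, 0, 56, 0, 50], [0, 0, 0, 0, 72, 0, 50], [0, 0, 0, 0, 82, 0, 50]],
  ],
)

```text
time: 8.18
position: [0.5944, 0.1203, 0.0143]
tool_rot: [1.178, 1.23, -1.183]
ft_force: [-6.5, 0.1, 3.3]
grip_width: 0.575
```

servo_tool(
  commands=[
    [[0, 0, 0, 0, 4, 0, 50], [0, 0, 0, 0, 7, 0, 50], [0, 0, 0, 0, 9, 0, 50], [0, 0, 0, 0, 11, 0, 50], [0, 0, 0, 0, 12, 0, 50]],
  ],
)

```text
time: 8.8
position: [0.6059, 0.1209, 0.0143]
tool_rot: [1.178, 1.23, -1.182]
ft_force: [-6.3, -0.5, 1.4]
grip_width: 0.576
```

servo_tool(
  commands=[
    [[0, 0, 0, 0, 1, 0, 50], [0, 0, 0, 0, 2, 0, 50]],
  ],
)

```text
time: 9.05
position: [0.6077, 0.121, 0.0143]
tool_rot: [1.177, 1.23, -1.182]
ft_force: [-6.7, -0.1, 2.0]
grip_width: 0.574
```

servo_tool(
  commands=[
    [[0, 0, 0, 0, 1.5, 0, 50], [0, 0, 0, 0, 3, 0, 50]],
  ],
)

```text
time: 9.3
position: [0.6108, 0.1211, 0.0143]
tool_rot: [1.178, 1.23, -1.182]
ft_force: [-6.7, 0.1, 1.9]
grip_width: 0.575
```

servo_tool(
  commands=[
    [[0, 0, 0, 0, 1, 0, 50], [0, 0, 0, 0, 2, 0, 50]],
  ],
)

```text
time: 9.55
position: [0.6128, 0.1212, 0.0143]
tool_rot: [1.177, 1.23, -1.182]
ft_force: [-5.5, 0.2, 1.8]
grip_width: 0.571
```

servo_tool(
  commands=[
    [[0, 0, 0, 0, 1, 0, 50], [0, 0, 0, 0, 2, 0, 50]],
  ],
)

```text
time: 9.8
position: [0.6134, 0.1213, 0.0143]
tool_rot: [1.176, 1.231, -1.185]
ft_force: [-11.5, -0.5, 6.0]
grip_width: 0.576
```

servo_tool(
  commands=[
    [[0, 0, 0, 0, 0.8, 0, 50], [0, 0, 0, 0, 1.5, 0, 50]],
  ],
)

```text
time: 10.05
position: [0.6134, 0.1212, 0.0143]
tool_rot: [1.174, 1.233, -1.187]
ft_force: [-14.3, -1.7, 9.6]
grip_width: 0.573
```

```bash
python3 - <<'E'
from h import *
plan([])
cv2.imwrite("pics/w4.png",vision.get_image("wrist")[:,:,::-1])
E
```

```text
now [0.6134 0.1212 0.0143] t 10.05 jaw yaw deg -87.69 tilt 0.53 F [-14.3  -1.7   9.6] q7 -2.05
```

View pics/w4.png

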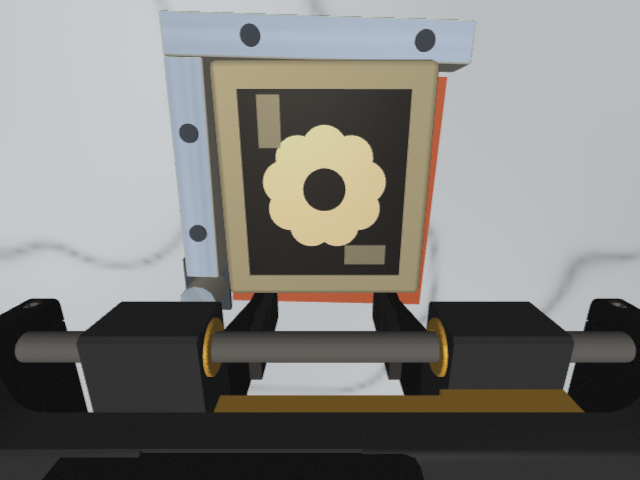

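Force rose to 14 N with position stalled at x = 0.6134, so the stone is on the back rail. The side rail gap is still about 7 mm, and the stone is squared to about 0.02 rad. I'll go round to the −y face.

servo_tool(
  commands=[
    [[0, 0, 0, 0, -22, 0, 50], [0, 0, 0, -40, -27, 0, 50], [-8, 0, 0, -90, -27, 10, 45], [-18, 0, 0, -95, -10, 35, 40], [-28, 0, 0, -95, 10, 55, 40]],
  ],
)

```text
time: 10.72
position: [0.6328, 0.0654, 0.1121]
tool_rot: [0.809, 1.409, -0.805]
ft_force: [0.0, 0.3, -0.5]
grip_width: 0.468
```

servo_tool(
  commands=[
    [[-10, 0, 0, 0, 10, 20, 40], [-20, 0, 0, 0, 20, 30, 40], [-30, 0, 0, 0, 30, 40, 40], [-40, 0, 0, 0, 30, 40, 40], [-50, 0, 0, 0, 30, 40, 40]],
  ],
)

```text
time: 11.35
position: [0.6777, 0.0469, 0.1102]
tool_rot: [0.13, 1.564, -0.129]
ft_force: [-0.3, 0.4, 1.0]
grip_width: 0.464
```

```bash
python3 - <<'E'
from h import *
plan([((.668,.045,.1),.03),((.668,.045,.0135),.03)])
i=vision.camera_info("scene");print("carton",plane(i,[(259,320)],.0).round(3))
E
```

```text
now [0.6777 0.0469 0.1102] t 11.35 jaw yaw deg -9.44 tilt 0.19 F [-0.3  0.4  1. ] q7 -0.61
(0.668, 0.045, 0.1) 0.03 -> [-11.2, 0.2, -0.0] [10.0, -3.0, -9.0] rows>= 1.0
(0.668, 0.045, 0.0135) 0.03 -> [-11.2, 0.2, -0.0] [97.0, -3.0, -10.0] rows>= 1.6
carton [[ 0.796 -0.064  0.   ]]
```

servo_tool(
  commands=[
    [[-6, 0, 0, 0, -3, -10, 40], [-11.2, 0.1, 0, 20, -3, -10, 40], [-11.2, 0.2, 0, 60, -3, -10, 40], [-11.2, 0.2, 0, 88, -3, -10, 40], [-11.2, 0.2, 0, 97, -3, -10, 40]],
  ],
)

```text
time: 11.98
position: [0.6658, 0.0453, 0.0111]
tool_rot: [-0.02, 1.575, 0.02]
ft_force: [0.5, -0.1, -0.0]
grip_width: 0.462
```

servo_tool(
  commands=[
    [[0, 0, 0, 0, 8, 0, 40], [0, 0, 0, 0, 16, 0, 40], [0, 0, 0, 0, 20, 0, 40], [0, 0, 0, 0, 23, 0, 40], [0, 0, 0, 0, 25, 0, 40]],
  ],
)

```text
time: 12.6
position: [0.666, 0.0675, 0.0135]
tool_rot: [-0.023, 1.573, 0.015]
ft_force: [-1.2, -7.6, 5.3]
grip_width: 0.46
```

servo_tool(
  commands=[
    [[0, 0, 0, 0, 2, 0, 40], [0, 0, 0, 0, 4, 0, 40], [0, 0, 0, 0, 5, 0, 40]],
  ],
)

```text
time: 12.98
position: [0.6658, 0.0706, 0.0134]
tool_rot: [-0.023, 1.574, 0.012]
ft_force: [-1.8, -9.5, 6.1]
grip_width: 0.461
```

servo_tool(
  commands=[
    [[0, 0, 0, 0, 1, 0, 40], [0, 0, 0, 0, 2, 0, 40]],
  ],
)

```text
time: 13.22
position: [0.6659, 0.0719, 0.0134]
tool_rot: [-0.023, 1.574, 0.011]
ft_force: [-1.5, -10.7, 6.3]
grip_width: 0.458
```

servo_tool(
  commands=[
    [[0, 0, 0, 0, 1, 0, 40], [0, 0, 0, 0, 1, 0, 40]],
  ],
)

```text
time: 13.48
position: [0.6659, 0.0727, 0.0134]
tool_rot: [-0.023, 1.574, 0.01]
ft_force: [-1.4, -10.9, 7.4]
grip_width: 0.464
```

servo_tool(
  commands=[
    [[0, 0, 0, 0, 1, 0, 40], [0, 0, 0, 0, 1, 0, 40]],
  ],
)

```text
time: 13.72
position: [0.6659, 0.0733, 0.0134]
tool_rot: [-0.023, 1.574, 0.01]
ft_force: [-2.9, -10.4, 7.3]
grip_width: 0.455
```

servo_tool(
  commands=[
    [[0, 0, 0, 0, 1, 0, 40], [0, 0, 0, 0, 2, 0, 40]],
  ],
)

```text
time: 13.98
position: [0.6659, 0.0739, 0.0134]
tool_rot: [-0.025, 1.574, 0.008]
ft_force: [-3.7, -13.3, 7.9]
grip_width: 0.457
```

servo_tool(
  commands=[
    [[0, 0, 0, 0, 1, 0, 40], [0, 0, 0, 0, 1, 0, 40]],
  ],
)

```text
time: 14.22
position: [0.6659, 0.0739, 0.0134]
tool_rot: [-0.025, 1.575, 0.006]
ft_force: [-3.3, -14.6, 9.2]
grip_width: 0.46
```

```bash
python3 - <<'E'
from h import *
plan([])
cv2.imwrite("pics/w5.png",vision.get_image("wrist")[:,:,::-1])
E
```

```text
now [0.6659 0.0739 0.0134] t 14.22 jaw yaw deg 1.14 tilt 0.73 F [ -3.3 -14.6   9.2] q7 -0.55
```

View pics/w5.png

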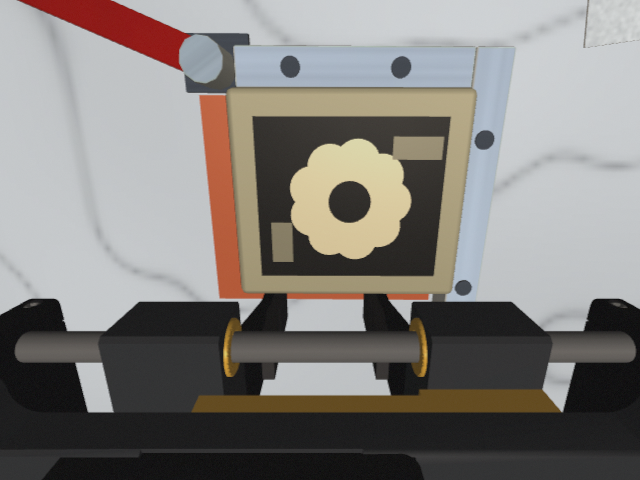

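```bash
python3 - <<'E'
from h import *
i=vision.camera_info("wrist")
q=plane(i,[(229,88),(475,90),(454,292),(243,292)],.03)[:,:2];print("stone",q.round(4).tolist(),q.mean(0))
r=plane(i,[(236,46),(514,47),(476,300)],.02)[:,:2];print("rail outer near pivot, outer corner, back end",r.round(4).tolist())
t=np.arctan2(*(r[1]-r[0])[::-1]);print("yaw",t,"back",np.arctan2(*(r[1]-r[2])[::-1])-np.pi/2)
R=Ro.from_euler('z',t).as_matrix()[:2,:2];c=r[1]-R@[.016,.016];print("corner",c,"stone in corner",((q-c)@R).round(4).tolist(),(q.mean(0)-c)@R)
print("pivot",plane(i,[(201,58)],.024).round(4),"sheet",plane(i,[(219,298),(201,96)],0).round(4).tolist())
plan([])
E
```

```text
stone [[0.626, 0.1737], [0.7215, 0.1749], [0.7252, 0.0884], [0.6268, 0.0862]] [0.67489549 0.13079619]
rail outer near pivot, outer corner, back end [[0.6272, 0.1902], [0.7386, 0.1921], [0.7411, 0.0794]]
yaw 0.016263541353630357 back 0.02193007628018173
corner [0.722858   0.17579851] stone in corner [[-0.0968, -0.0006], [-0.0014, -0.0009], [0.0009, -0.0874], [-0.0975, -0.088]] [-0.04868804 -0.04421636]
pivot [[0.6141 0.185  0.024 ]] sheet [[0.6052, 0.0672, 0.0], [0.6047, 0.1731, 0.0]]
now [0.6659 0.0739 0.0134] t 14.28 jaw yaw deg 1.14 tilt 0.73 F [ -1.9 -14.1   8.6] q7 -0.55
```

Both contacts are confirmed. The stone sits at (−0.049, −0.044) in the corner frame, from the rail edges at rows 46–47 and the stone edges at 229–475. Next is the gate.

servo_tool(
  commands=[
    [[0, 0, 0, 0, -20, 0, 40], [0, 0, 0, -40, -28, 0, 40], [0, 0, 0, -95, -28, -10, 20], [0, 0, 0, -105, -10, -45, 0], [5, 0, 0, -105, 40, -70, 0]],
  ],
)

```text
time: 14.9
position: [0.5947, 0.1193, 0.1187]
tool_rot: [0.054, 1.571, -0.054]
ft_force: [-0.2, 1.2, -0.5]
grip_width: 0.204
```

servo_tool(
  commands=[
    [[5, 0, 0, 0, 45, -25, 0], [10, 0, 0, 0, 90, -45, 0], [14, 0, 0, 0, 120, -60, 0], [14, 0, 0, 0, 120, -60, 0]],
  ],
)

```text
time: 15.4
position: [0.5391, 0.2491, 0.1185]
tool_rot: [0.236, 1.562, -0.233]
ft_force: [0.4, -0.3, -0.4]
grip_width: 0.003
```

```bash
cat > g.py <<'E'
from h import *
P=np.array([.614,.185]);t=.02
def push(a,off,z=.026,r=.092):
    an=-np.pi/2-a+t; d=np.array([np.cos(an),np.sin(an)]);c=np.array([-d[1],d[0]])
    return ((*(P+r*d-off*c),z), an+np.pi)   # jaw yaw along bar, tool -y = closing
E
python3 - <<'E'
from g import *
w=push(1.955,.027);print(w);plan([((*w[0][:2],.11),w[1]),w])
E
```

```text
((np.float64(0.5376520338489299), np.float64(0.24299989710848674), 0.026), -0.3642036732051035)
now [0.5391 0.2491 0.1185] t 15.4 jaw yaw deg -17.11 tilt 0.26 F [ 0.4 -0.3 -0.4] q7 -1.08
(np.float64(0.5376520338489299), np.float64(0.24299989710848674), 0.11) -0.364 -> [3.8, -0.2, -0.1] [8.0, -6.0, 0.0] rows>= 0.4
(np.float64(0.5376520338489299), np.float64(0.24299989710848674), 0.026) -0.364 -> [3.8, -0.2, -0.1] [92.0, -6.0, 1.0] rows>= 1.5
```

servo_tool(
  commands=[
    [[3.8, 0, 0, 30, -3, 0, 0], [3.8, -0.2, 0, 65, -3, 0, 0], [3.8, -0.2, 0, 88, -3, 0, 0], [3.8, -0.2, 0, 92, -3, 1, 0]],
  ],
)

```text
time: 15.9
position: [0.5405, 0.2406, 0.0244]
tool_rot: [0.29, 1.554, -0.294]
ft_force: [-0.8, 0.3, -0.1]
grip_width: 0.004
```

```bash
python3 - <<'E'
from g import *
plan([push(a,.0186) for a in (1.955,1.85,1.7,1.54,1.38)])
E
```

```text
now [0.5405 0.2406 0.0244] t 15.9 jaw yaw deg -21.32 tilt 0.2 F [-0.8  0.3 -0.1] q7 -1.21
(np.float64(0.5346599092147108), np.float64(0.2351508723172595), 0.026) -0.364 -> [-0.5, -0.1, 0.1] [-2.0, -7.0, -3.0] rows>= 0.1
(np.float64(0.5298406988443685), np.float64(0.22655925924503142), 0.026) -0.259 -> [-6.5, -0.1, 0.1] [-2.0, -17.0, -5.0] rows>= 0.6
(np.float64(0.5245751789894386), np.float64(0.21351598476695235), 0.026) -0.109 -> [-15.1, -0.1, 0.1] [-2.0, -31.0, -5.0] rows>= 1.4
(np.float64(0.5211742613344817), np.float64(0.19890475606405655), 0.026) 0.051 -> [-24.2, -0.2, 0.1] [-2.0, -46.0, -3.0] rows>= 2.3
(np.float64(0.5201446173903704), np.float64(0.18393832434328627), 0.026) 0.211 -> [-33.4, -0.2, 0.1] [-1.0, -60.0, 2.0] rows>= 3.1
```

servo_tool(
  commands=[
    [[-0.5, 0, 0, -2, -7, -3, 0], [-6.5, 0, 0, -2, -17, -5, 0], [-15, 0, 0, -2, -31, -5, 0], [-24, 0, 0, -2, -46, -3, 0], [-33.4, 0, 0, -2, -60, 2, 0]],
  ],
)

```text
time: 16.52
position: [0.5213, 0.1851, 0.0297]
tool_rot: [-0.171, 1.563, 0.17]
ft_force: [-2.3, 0.2, 0.5]
grip_width: 0.007
```

```bash
python3 - <<'E'
from g import *
plan([push(a,.0186) for a in (1.22,1.06,.9,.74,.58)])
E
```

```text
now [0.5213 0.1851 0.0297] t 16.52 jaw yaw deg 12.46 tilt 0.09 F [-2.3  0.2  0.5] q7 -0.59
(np.float64(0.521512549857749), np.float64(0.16899901358713643), 0.026) 0.371 -> [-8.8, 0.1, 0.1] [4.0, -16.0, -3.0] rows>= 0.8
(np.float64(0.5252431143090831), np.float64(0.15446845496131048), 0.026) 0.531 -> [-18.0, 0.1, 0.1] [4.0, -31.0, -3.0] rows>= 1.7
(np.float64(0.5312410118592013), np.float64(0.14071783788125142), 0.026) 0.691 -> [-27.1, 0.1, 0.1] [4.0, -46.0, 0.0] rows>= 2.5
(np.float64(0.5393530236166038), np.float64(0.12809842781770708), 0.026) 0.851 -> [-36.3, 0.1, 0.1] [4.0, -60.0, 5.0] rows>= 3.4
(np.float64(0.5493719247264292), np.float64(0.11693259306809414), 0.026) 1.011 -> [-45.5, 0.1, 0.1] [4.0, -73.0, 13.0] rows>= 4.2
```

```bash
cat > gate.py <<'E'
from g import *
def gate():
    for n in("side","scene"):
        im=vision.get_image(n)[:,:,::-1].copy(); i=vision.camera_info(n); cv2.imwrite(f"pics/{n}_g.png",im)
        hsv=cv2.cvtColor(im,cv2.COLOR_BGR2HSV)
        m=((hsv[...,0]<8)|(hsv[...,0]>172))&(hsv[...,1]>150)&(hsv[...,2]<190)
        v,u=np.nonzero(m); p=plane(i,np.c_[u,v],.015)[:,:2]
        p=p[(np.linalg.norm(p-P,axis=1)<.115)]
        d=p-P; d=d[(np.linalg.norm(d,axis=1)>.03)]
        d=d.mean(0) if len(d) else np.array([np.nan]*2); print(n,len(p),"gate a ~",(-np.pi/2+t-np.arctan2(d[1],d[0]))%(2*np.pi),np.linalg.norm(d))
E
python3 -c "
from gate import *
gate()"
```

```text
side 136 gate a ~ 1.268457278615784 0.052328561352097555
scene 73 gate a ~ 0.7776250563560962 0.04837148842670393
```

The side-view mask puts the gate at about 1.3 rad (it was 1.95), so it is following. Continuing.

servo_tool(
  commands=[
    [[-8.8, 0, 0, 4, -16, -3, 0], [-18, 0, 0, 4, -31, -3, 0], [-27, 0, 0, 4, -46, 0, 0], [-36, 0, 0, 4, -60, 5, 0], [-45.5, 0, 0, 4, -73, 13, 0]],
  ],
)

```text
time: 17.25
position: [0.5498, 0.1164, 0.0251]
tool_rot: [-0.786, 1.424, 0.784]
ft_force: [-0.9, 1.2, -1.4]
grip_width: 0.004
```

```bash
python3 - <<'E'
from gate import *
gate()
plan([push(a,.0186) for a in (.45,.32,.2,.1,.05,0)])
E
```

```text
side 144 gate a ~ 0.24937766194889366 0.04450125415904194
scene 135 gate a ~ 0.43222942993086 0.06535043149628138
now [0.551  0.1153 0.0247] t 17.35 jaw yaw deg 57.31 tilt 0.08 F [0.5 0.1 0.7] q7 0.22
(np.float64(0.5587411232325598), np.float64(0.1091289479550939), 0.026) 1.141 -> [-8.1, 0.0, 0.1] [-1.0, -10.0, -1.0] rows>= 0.8
(np.float64(0.5690428822894205), np.float64(0.10260571884434516), 0.026) 1.271 -> [-15.5, 0.0, 0.1] [-1.0, -22.0, -1.0] rows>= 1.4
(np.float64(0.5792297865589651), np.float64(0.09781633032921315), 0.026) 1.391 -> [-22.4, 0.0, 0.1] [-1.0, -33.0, 1.0] rows>= 2.1
(np.float64(0.5881073364176074), np.float64(0.09478065632798563), 0.026) 1.491 -> [-28.1, 0.0, 0.1] [-1.0, -42.0, 3.0] rows>= 2.6
(np.float64(0.5926487833536392), np.float64(0.09359931319885957), 0.026) 1.541 -> [-31.0, 0.0, 0.1] [-1.0, -47.0, 4.0] rows>= 2.9
(np.float64(0.5972435972117882), np.float64(0.09264642418617886), 0.026) 1.591 -> [-33.8, -0.0, 0.1] [-1.0, -51.0, 6.0] rows>= 3.2
```

```bash
python3 -c "
import cv2
a=cv2.imread('pics/side_g.png')[250:370,220:380];b=cv2.imread('pics/scene_g.png')[240:360,300:460]
import numpy as np
cv2.imwrite('pics/v10.png',np.vstack([cv2.resize(x,None,fx=2.5,fy=2.5,interpolation=2) for x in (a,b)]))"
```

```text
(no output)
```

View pics/v10.png

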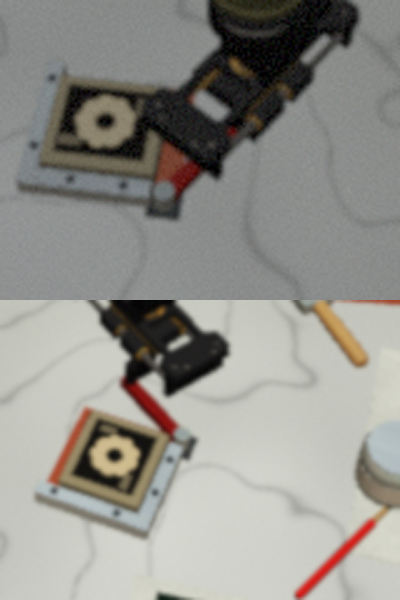

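The gate follows the fingers: the scene crop shows the bar running from the pivot (183,435) to (125,380), and the stone is still seated. Finishing the arc gently.

servo_tool(
  commands=[
    [[-8, 0, 0, -1, -10, -1, 0], [-15.5, 0, 0, -1, -22, -1, 0], [-22.4, 0, 0, -1, -33, 1, 0], [-28, 0, 0, -1, -42, 3, 0], [-30, 0, 0, -1, -45, 4, 0]],
  ],
)

```text
time: 17.98
position: [0.5896, 0.0953, 0.0255]
tool_rot: [-1.177, 1.232, 1.175]
ft_force: [-1.5, -2.6, 0.3]
grip_width: 0.006
```

servo_tool(
  commands=[
    [[-1, 0, 0, 0, -2, 0, 0], [-2, 0, 0, 0, -3, 0, 0], [-3, 0, 0, 0, -4, 0, 0]],
  ],
)

```text
time: 18.35
position: [0.5932, 0.0959, 0.0253]
tool_rot: [-1.218, 1.205, 1.217]
ft_force: [-0.7, -1.0, -0.6]
grip_width: 0.003
```

```bash
python3 - <<'E'
from gate import *
plan([push(0,.0186)])
im=vision.get_image("scene")[:,:,::-1]
i=vision.camera_info("scene");hsv=cv2.cvtColor(im.copy(),cv2.COLOR_BGR2HSV)
E
```

```text
now [0.5932 0.0959 0.0253] t 18.35 jaw yaw deg 90.65 tilt 0.05 F [-0.7 -1.  -0.6] q7 0.8
(np.float64(0.5972435972117882), np.float64(0.09264642418617886), 0.026) 1.591 -> [-0.5, -0.0, -0.0] [-1.0, -4.0, -3.0] rows>= 0.1
```

servo_tool(
  commands=[
    [[0, 0, 0, 0, -1, 0, 0], [0, 0, 0, 0, -2, 0, 0], [0, 0, 0, 0, -2, 0, 0]],
  ],
)

```text
time: 18.77
position: [0.5956, 0.0956, 0.0252]
tool_rot: [-1.217, 1.205, 1.217]
ft_force: [-1.0, 0.4, -0.3]
grip_width: 0.004
```

servo_tool(
  commands=[
    [[0, 0, 0, 0, -1, 0, 0], [0, 0, 0, 0, -2, 0, 0], [0, 0, 0, 0, -2, 0, 0]],
  ],
)

```text
time: 19.15
position: [0.5976, 0.0955, 0.0251]
tool_rot: [-1.218, 1.205, 1.217]
ft_force: [-0.3, -0.4, 0.7]
grip_width: 0.004
```

servo_tool(
  commands=[
    [[0, 0, 0, 0, -1, 0, 0], [0, 0, 0, 0, -1, 0, 0]],
  ],
)

```text
time: 19.4
position: [0.5982, 0.0955, 0.0251]
tool_rot: [-1.217, 1.206, 1.217]
ft_force: [-2.6, -0.8, 0.9]
grip_width: 0.007
```

servo_tool(
  commands=[
    [[0, 0, 0, 0, -1, 0, 0], [0, 0, 0, 0, -1, 0, 0]],
  ],
)

```text
time: 19.65
position: [0.5984, 0.0955, 0.025]
tool_rot: [-1.217, 1.207, 1.218]
ft_force: [-4.8, -1.3, 3.1]
grip_width: 0.005
```

servo_tool(
  commands=[
    [[0, 0, 0, 0, -1, 0, 0], [0, 0, 0, 0, -1, 0, 0]],
  ],
)

```text
time: 19.9
position: [0.5985, 0.0955, 0.025]
tool_rot: [-1.217, 1.209, 1.219]
ft_force: [-6.9, -1.4, 4.3]
grip_width: 0.005
```

```bash
python3 -c "
from gate import *
gate();plan([])
a=cv2.imread('pics/side_g.png')[250:350,220:380];b=cv2.imread('pics/scene_g.png')[240:340,290:450]
cv2.imwrite('pics/v11.png',np.vstack([cv2.resize(x,None,fx=3,fy=3,interpolation=2) for x in (a,b)]))"
```

```text
side 127 gate a ~ 0.004510418339913391 0.04549530547040504
scene 70 gate a ~ 6.261028089963194 0.07187145890581638
now [0.5985 0.0955 0.0249] t 20.0 jaw yaw deg 90.63 tilt 0.26 F [-7.8 -2.1  4.4] q7 0.81
```

View pics/v11.png

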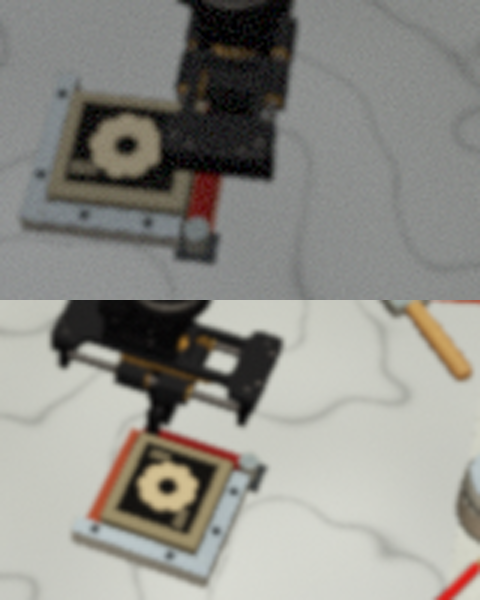

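The bar lies along the stone's near face and position stalled at 0.5985 as force climbed, so the gate is on its stop. Backing off and rising.

servo_tool(
  commands=[
    [[0, 0, 0, 0, 15, 0, 0], [0, 0, 0, 0, 40, 0, 0], [0, 0, 0, -40, 50, 0, 0], [0, 0, 0, -100, 60, 0, 0], [0, 0, 0, -150, 90, 0, 0]],
  ],
)

```text
time: 20.62
position: [0.5123, 0.0952, 0.1774]
tool_rot: [-1.216, 1.2, 1.216]
ft_force: [-0.0, -1.3, 2.3]
grip_width: 0.006
```

servo_tool(
  commands=[
    [[0, 0, 0, 0, 0, 30, 0], [0, 0, 0, 0, 0, 30, 0], [0, 0, 0, 0, 0, 30, 0]],
  ],
)

```text
time: 21.0
position: [0.5104, 0.1241, 0.1746]
tool_rot: [-1.218, 1.205, 1.217]
ft_force: [0.2, -0.1, -0.2]
grip_width: 0.009
```

```bash
python3 -c "
from gate import *
gate();plan([])
a=cv2.imread('pics/side_g.png')[250:350,220:380];b=cv2.imread('pics/scene_g.png')[240:340,290:450]
cv2.imwrite('pics/v12.png',np.vstack([cv2.resize(x,None,fx=3,fy=3,interpolation=2) for x in (a,b)]))"
```

```text
side 240 gate a ~ 6.24758045778632 0.06118172402282757
scene 71 gate a ~ 6.256339845050417 0.07255025260703454
now [0.5102 0.124  0.1741] t 21.1 jaw yaw deg 90.57 tilt 0.11 F [ 0.1 -0.1 -0.7] q7 1.01
```

View pics/v12.png

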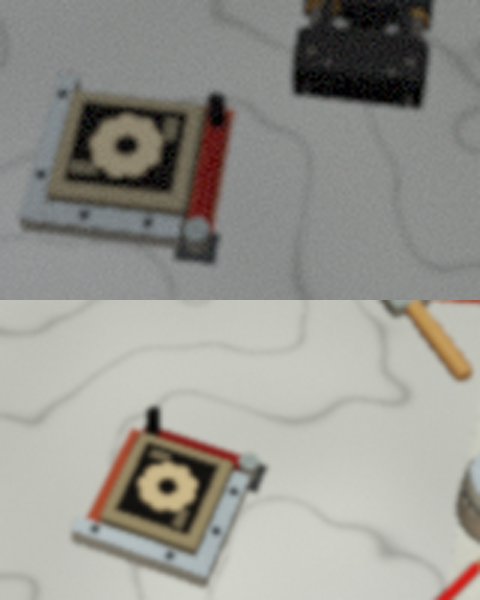

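The stone is snug in the corner and the gate bar lies parallel along its near face (pivot (197,230) to knob (217,105)). The arm is clear, so I'm handing in.

```bash
python3 -c "
from bench import close_job
print(close_job())"
```

```text
the job is handed in; nothing more can be done
None
```

The stone with the dark drawing is seated against both rails, the red gate is shut behind it, and the job is handed in at about 21 s of the 72 s allowed. No verdict is reported back.

I pushed the stone's side with two spread fingertips, about 14 mm above the table: first along +y, then +x to the back rail, then +y to the side rail. I then swung the gate shut by pushing its knob round with closed fingers.

What the last checks showed:
- **Back rail:** the push stopped moving at about 14 N of force.
- **Side rail:** the push stopped moving at about 15 N of force.
- **Stone position:** the wrist camera put it at (−49, −44) mm in the corner's frame against a target of (−50, −45), and squared to roughly 0.02 rad. I took this before closing the gate; the final pictures show the stone still seated.
- **Gate:** it came up against its stop. The final camera estimates were about −0.03 rad, which is shut to within how well I could measure it.
- **Clearance:** the arm was lifted clear with no contact force when I handed in. I did not measure the other items again at the end; the arm was never planned into them.

Two things disagreed along the way:
- **Corner position:** the first overhead estimate of the corner was about 3 mm short in x and 0.02 rad off in angle, so I relied on the contact force to seat the stone.
- **Gate angle:** the colour-mask estimates mid-swing were upset by the red sheet, so I checked the gate by eye in the pictures instead.

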